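# Clear the inspection rest and lay the circuit board on its sloping rails

## Robot

A 7-joint arm with a two-finger parallel gripper is mounted at the origin on the work surface. World frame = base frame: x ahead of the robot, y to its left, z up, the work surface at z = 0. Lengths are in m, angles in degrees, forces in N, time in s.
With the tool pointing down it reaches from about 0.425 to 0.95 m from the base axis. Payload 4.7 kg.
Tool frame: the origin (TCP) lies between the finger pads; the fingertips stand robot.tcp_to_tips ahead of it and the grasp point (between the pads) is the TCP (robot.tcp_to_tips is the distance from the TCP to the fingertips, in m); z points along the fingers, y is the line along which they close (so a half turn about z gives the same grasp; the last joint's range is limited). The gripper opens to 87 mm and grips with 3 to 60 N. Pads are 19 mm wide; open, the fingers measure 117 mm over their backs; the gripper's body (75 mm by 190 mm) begins 51 mm behind the grasp point.
Start: joints at [-65.942, 26.849, -2.785, 87.806, 1.381, 65.374, -4.715], TCP at [0.293, 0.608, 0.242] pointing down, gripper open.
Joint ranges: [-148.3, 148.3], [-19.14, 114.17], [-79.39, 73.82], [5.75, 140.21], [-59.74, 239.74], [12.07, 113.84], [-152.46, 152.46]. Speed limits (degrees/s): [147.25, 147.25, 180, 180, 180, 180, 180].

## Interface

Orientations are given as [roll, pitch, yaw] about the fixed x, y, z axes, in that order (R = Rz(yaw) Ry(pitch) Rx(roll)).
In Python, from cell import robot, imaging gives the robot as it stands. The module is installed in compiled form; this text tells all that it offers.
- The arm moves only by the tool servo_tool, never from a script. Its argument "deltas" is one flat list of numbers, 5 for each row, row after row: the opening, from -1 (shut) to 1 (fully open), then the shift along the world's x, y, z in m, then the turn about the world's z in degrees. A call has 1 to 8 rows; each row shifts and turns the commanded pose from where the row before left it; what a row does not reach is not made up. A row lasts 1/8 s, in which the tool goes at most 62.5 mm and 10.7 degrees, less where a joint would pass 70% of its speed; a pose out of reach is approached as far as the arm can. A call is refused whole if a number of a shift passes 0.0625 or a number of a turn 10.7, either way. A call with a gripper value outside its range is refused whole. The fingers move at their own pace and stop on an object; "force" is the grip in N (left out, the last holds). Time passes only in rows, so rows that do not move let the fingers close. It gives the time, the measured TCP pose, the force, the opening and the grip force at its end, in the units of the state.
- robot.sense(): the state, without advancing time (a new reading comes with each control period).
- imaging.capture(name): name is "scene" or "top"; returns a dict with "frame" (420x560x3 uint8, red, green, blue), "fx", "fy", "cx", "cy" (pixels), "xyz" and "rotation" of the camera in the world. Camera axes: x right, y down, z forward; pixel columns grow to the right and rows downward; lengths in m; the calibration is good to about 2 mm. A picture is of the moment at which its call begins. There is no depth.
- robot.hand_in(): hands the job in; it is judged then, once.
The state is a dict: "time": time; "q": joint angles; "joint_vel": joint speeds; "tau": joint torques, N m; "position": TCP position; "ee_rot": TCP orientation; "force": force on the tool from outside, world axes, zero at the start; "ft_torque": the same for the moment, N m; "finger_gap": opening from 0.0 (shut) to 1.0 (fully open); "finger_force": force on a finger pad.
Only numpy, scipy, OpenCV 4.12 (cv2) and the standard library are available. Lean on these libraries where they do the work, as an engineer would, in place of code of your own. Each camera call takes 0.05 s, during which the arm holds its last target. There are 200 camera calls.

## Task

First take the plastic offcut off the sloping two-rail rest and put it in the tilted-out offcut bin. Then lay the large circuit board flat on the two rails, centred across them with its terminal-block end uphill, and slide it down until its plain end is right up against the stop at the foot of the rails. Set the board down rather than dropping it, and leave everything else on the bench as it is.

Things in the scene. Friction and masses are not known exactly. Their poses are not given: they have to be found in the camera images.
- board: Large green circuit board, the one with a terminal block: plate 100 (x) x 64 (y) x 4 on four brass standoffs 10 high, 6 across, at x +-44, y +-26. Origin: centre, at the standoffs' feet; plate spans z 10 to 14. x points to the end with the black terminal block (12 x 44, up to z 25); other parts up to z 24, none within 8 of the long edges. About 90 g. Starts on the red mat, turned up to 1.2 rad.
- plain_end (a point): Middle of the board's plain short edge (x -50), at the plate's underside.
- terminal_end (a point): Middle of the board's terminal-block short edge (x +50), at the plate's underside.
- rest: The fixed inspection rest, somewhere to the left or right of the mat (the bin is on the other side): base plate 150 x 90 x 8 with two posts 12 thick on its centre line carrying the sloping rails. Origin: centre of the base's underside; x points to the uphill side.
- rails: The rest's two parallel rails, sloping 20 degrees. Origin: middle of the foot stop's inner face, level with the rails' top surface (55 above the bench); x uphill along the rails, y across, z square to their top. Rails 8 wide and thick, centred at y +-12 (32 over the outsides: the board's standoffs hang outside), top at z 0, reaching x 130. Stop: steel bar at x -6 to 0, 32 wide, up to z 9.
- offcut: White plastic offcut lying across the rails about half-way up, tilted with them: a bar 24 (x, along the rails) x 66 (y) x 14 high with a step 24 x 32 x 10 on its middle, 24 high in all. Origin: centre of its underside. About 50 g.
- bin: The fixed tilt-out offcut bin: grey housing 150 wide (y), 85 high, its open tray leaning out to -x. Origin: centre of the housing's underside.
- bin_tray: The tilted open tray of the bin: 110 (x) x 130 (y) x 80 deep, walls 4, leaning 20 degrees towards its -x; a few fixed scraps up to 12 high on its floor. Origin: centre of its underside; z points out through the mouth.
- bin_mouth (a point): Centre of the tray's open mouth, about 98 above the bench (front rim 80, back rim 117).
- lens (a point): Centre of the round glass magnifier, 110 across its rim and 10 thick, 224 above the bench, on a swivel arm 160 long pivoting on a post 228 high at the back of the bench; it turns if pushed and is to be left where it is.
- small_board: Bystander on the mat: smaller green board 60 x 40, no terminal block, on standoffs, 16 high. Origin: centre underside.
- hex_keys: Bystander: hex key set standing in a black holder 28 x 100 x 30, keys up to 85 high. Origin: centre underside.
- tin: Bystander: small round tin, 40 across, 35 high, between mat and rest or bin. Origin: centre underside.
- driver: Bystander: screwdriver lying along its x, 182 long, 22 thick, black handle to its -x. Origin: near its middle, underside.
- angle_piece: Bystander: white plastic angle piece 50 x 70 x 40. Origin: centre underside.
- reel: Bystander: black-flanged spool with a copper core, 60 across, 34 high. Origin: centre underside.
There are look-alikes about, which are no part of the job. What is shaped like the board but blue or grey is not meant.

How it is judged (in metres and radians):
On the way:
1. the offcut is in the bin's tray and released, with the board not yet on the rails (x of offcut in the frame of bin_tray between -0.053 and 0.053 m and y of offcut in the frame of bin_tray between -0.063 and 0.063 m and z of offcut in the frame of bin_tray between -0.002 and 0.07 m and contact force between the fingers and offcut below 0.05 N and not (contact force between board and rails above 0.01 N)), for 0.2 s.
At the end, for the whole second after the job is handed in: The offcut lies in the bin's tray. The board rests flat on the two rails (plate underside within about 2.5 mm of their top surface at both ends), terminal-block end uphill, plain end within 3 mm of the stop, centred across the rails within 6 mm at the plain end and 8 mm at the terminal end, at rest (x of offcut in the frame of bin_tray between -0.053 and 0.053 m and y of offcut in the frame of bin_tray between -0.063 and 0.063 m and z of offcut in the frame of bin_tray between -0.002 and 0.07 m and contact force between the fingers and offcut below 0.05 N and x of plain_end in the frame of rails between -0.002 and 0.003 m and y of plain_end in the frame of rails between -0.006 and 0.006 m and z of plain_end in the frame of rails between -0.002 and 0.0025 m and y of terminal_end in the frame of rails between -0.008 and 0.008 m and z of terminal_end in the frame of rails between -0.0025 and 0.003 m and x of terminal_end in the frame of rails above 0.09 m and linear speed of board below 0.02 m/s and angular speed of board below 0.1 rad/s); the robot touches nothing.
It fails at once if the board is dropped (it moves faster than 0.5 m/s out of the fingers) (linear speed of board above 0.5 m/s and contact force between the fingers and board below 0.02 N).
It fails at once if a bystander is moved more than 20 mm or the magnifier lens more than 25 mm (distance of any of small_board, hex_keys, tin, driver, angle_piece, reel from where it was at the start of the episode above 0.02 m or distance of lens from where it was at the start of the episode above 0.025 m).
It also fails if it takes over 72 s, if anything falls off the work surface, if the arm or the gripper's body presses on something with over 40 N, if the wrist force passes 120 N, or if a joint passes its speed limit or range.

## Working session

There is one attempt and no reset: what is moved stays moved. The work goes in short steps, Python scripts to look and compute and a tool call to move; the robot and the scene stay as the last step left them, time stands still between calls to the robot, and variables do not carry over. Pictures are saved under pics/ and viewed, at most 11 in all, crops included, and the job is handed in when it is done.

Besides the shell and the picture viewer there is one more tool, called after "Request:" as name(argument=value, ...), one argument or row to a line, values as JSON. servo_tool: Moves the arm, as the interface text tells. Its arguments: {"type":"object","properties":{"deltas":{"type":"array"},"force":{"type":"number"}},"required":["deltas"]}

```bash
mkdir -p pics
cat > h.py <<'E'
from cell import robot, imaging
import numpy as np, cv2
def cap(n):
    c=imaging.capture(n); c['K']=np.array([[c['fx'],0,c['cx']],[0,c['fy'],c['cy']],[0,0,1]]); c['R']=np.array(c['rotation']).reshape(3,3); c['t']=np.array(c['xyz']); return c
def save(c,f,crop=None,s=1):
    im=c['frame'][:,:,::-1]
    if crop: x0,y0,x1,y1=crop; im=im[y0:y1,x0:x1]
    cv2.imwrite('pics/'+f,cv2.resize(im,None,fx=s,fy=s,interpolation=cv2.INTER_CUBIC))
def ray(c,u,v):
    d=c['R']@np.array([(u-c['cx'])/c['fx'],(v-c['cy'])/c['fy'],1]); return c['t'],d/np.linalg.norm(d)
def onz(c,u,v,z):
    t,d=ray(c,u,v); return t+d*(z-t[2])/d[2]
def tri(c1,p1,c2,p2):
    a,d=ray(c1,*p1); b,e=ray(c2,*p2)
    s=np.linalg.lstsq(np.c_[d,-e],b-a,rcond=None)[0]; P=a+d*s[0]; Q=b+e*s[1]
    return (P+Q)/2, np.linalg.norm(P-Q)
def proj(c,P):
    p=c['R'].T@(np.array(P)-c['t']); return np.array([c['fx']*p[0]/p[2]+c['cx'],c['fy']*p[1]/p[2]+c['cy']])
E
python3 - <<'E'
from h import *
import pickle
for n in('scene','top'):
    c=cap(n); save(c,n+'0.png',s=1.42); pickle.dump(c,open(n+'0.pkl','wb')); print(n,c['t'],c['R'].round(3).tolist(),c['fx'],c['cx'],c['cy'])
print(robot.sense(), robot.tcp_to_tips)
E
```

```text
Traceback (most recent call last):
  File "h.py", line 4, in cap
    c=imaging.capture(n); c['K']=np.array([[c['fx'],0,c['cx']],[0,c['fy'],c['cy']],[0,0,1]]); c['R']=np.array(c['rotation']).reshape(3,3); c['t']=np.array(c['xyz']); return c
                                                                                                     ~~~~~~~~~~~~~~~~~~~~~~~~~~~~~~~^^^^^
ValueError: cannot reshape array of size 3 into shape (3,3)
```

```bash
sed -i "s/c\['R'\]=np.array(c\['rotation'\]).reshape(3,3)/c['R']=Rot.from_euler('xyz',c['rotation'],degrees=True).as_matrix()/; 2i from scipy.spatial.transform import Rotation as Rot" h.py
python3 - <<'E'
from h import *
import pickle
for n in('scene','top'):
    c=cap(n); save(c,n+'0.png',s=1.42); pickle.dump(c,open(n+'0.pkl','wb')); print(n,c['t'],c['rotation'],c['R'].round(3).tolist(),c['fx'],c['cx'],c['cy'])
print(robot.sense(), robot.tcp_to_tips)
E
```

```text
scene [1.1615019  0.26909605 0.83306054] [-133.50280774    0.21766334  110.99666344] [[-0.358, 0.644, -0.676], [0.934, 0.244, -0.262], [-0.004, -0.725, -0.688]] 417.48352014295114 289.6820622987613 214.9552939040028
top [0.42309976 0.02667276 1.47213689] [-1.77053481e+02 -7.79035153e-02 -9.13278307e+01] [[-0.023, -0.998, 0.051], [-1.0, 0.023, -0.003], [0.001, -0.051, -0.999]] 466.41675026412133 279.98448467782384 207.04402966660746
{'time': 0.15, 'q': array([-65.9422774 ,  26.88474699,  -2.78387004,  87.85750139,
         1.38051782,  65.37509789,  -4.71661992]), 'joint_vel': array([-0.02736188, -0.21490095, -0.02239144, -0.25523345,  0.09342574,
        0.08709889, -0.02902701]), 'tau': array([ 7.66857920e-04, -5.08424914e+01, -8.10083910e-02, -2.36420578e+01,
       -6.14474807e-02,  3.56275972e-02,  9.67004985e-05]), 'position': array([0.2926647 , 0.60778022, 0.24076704]), 'ee_rot': array([-1.79916218e+02,  2.53701504e-03,  1.54286200e+02]), 'force': array([-1.05481482,  0.18907009,  0.33835349]), 'ft_torque': array([-0.02532773,  0.02318158,  0.002483  ]), 'finger_force': 0.0, 'finger_gap': 0.9981248126244255} 0.019
```

View pics/scene0.png

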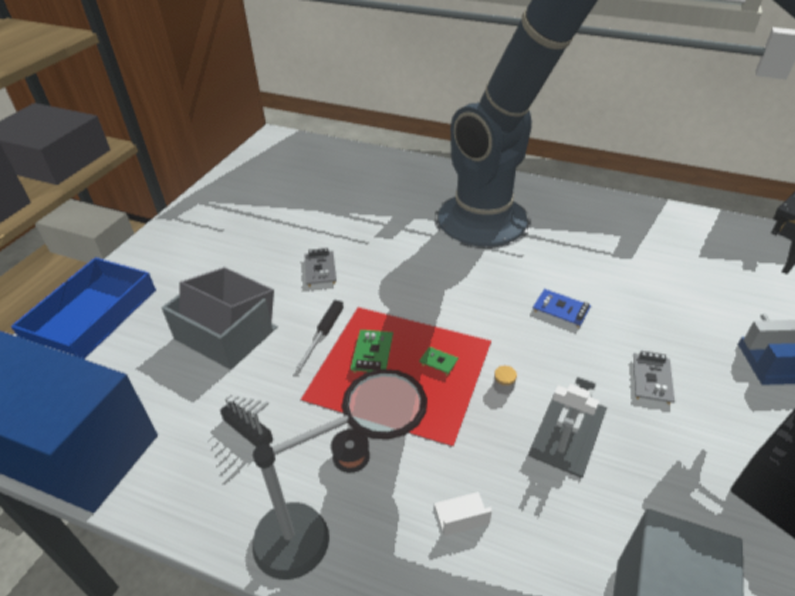

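View pics/top0.png

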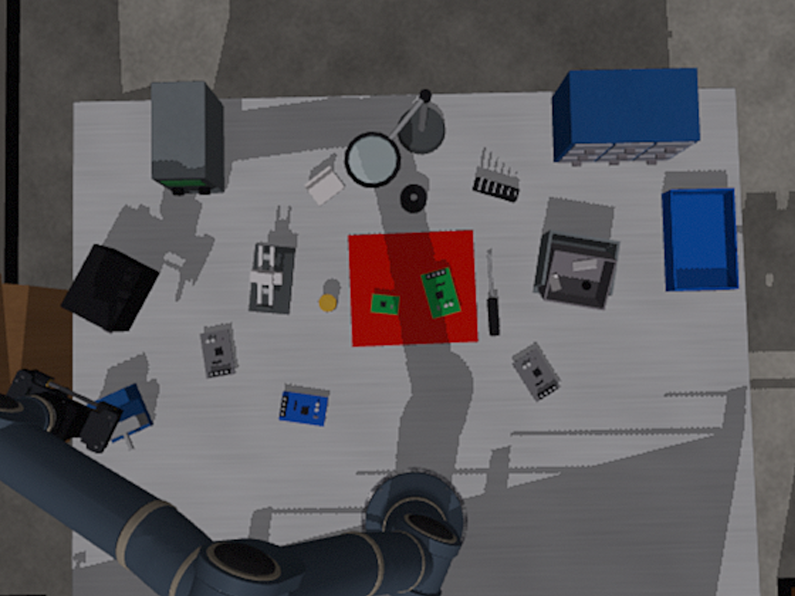

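scene0 (×1.42): large green board (372,350), small green (438,360), rest (572,425), bin (220,315), lens (385,403). top0: large green board with black terminal block (440,290), rest with white offcut (272,277), bin (580,268), tin (328,302), lens (373,160).
Candidates for the board (top0): large green (440,290), small green (384,303), blue (303,405), greys (218,350), (536,370). I choose (440,290). Close crops next.

Run:
```python
import pickle; from h import *
T=pickle.load(open('top0.pkl','rb'));S=pickle.load(open('scene0.pkl','rb'))
def cr(c,x0,y0,w,h):
    im=c['frame'][y0:y0+h,x0:x0+w,::-1]; im=cv2.resize(im,(400,300),interpolation=cv2.INTER_NEAREST)
    for i in range(0,w,10): cv2.line(im,(int(i*400/w),0),(int(i*400/w),4),(0,0,255),1); cv2.putText(im,str(x0+i),(int(i*400/w),14),0,.3,(0,0,255))
    for i in range(0,h,10): cv2.putText(im,str(y0+i),(0,int(i*300/h)+4),0,.3,(0,0,255))
    return im
m=np.vstack([np.hstack([cr(T,280,180,60,45),cr(T,160,160,80,60)]),np.hstack([cr(S,365,260,80,60),cr(T,370,155,80,60)])])
cv2.imwrite('pics/m1.png',m)
```

```text
(no output)
```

View pics/m1.png

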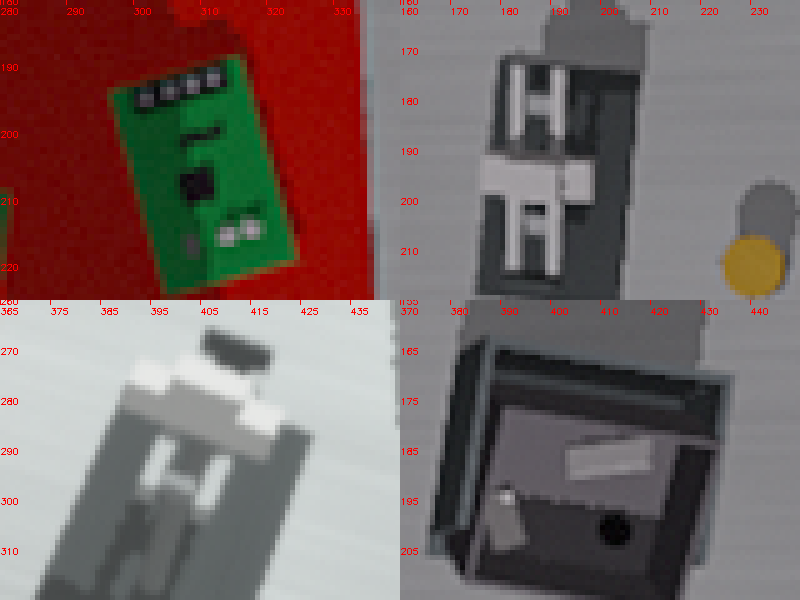

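Run:
```python
import pickle; from h import *
T=pickle.load(open('top0.pkl','rb'));S=pickle.load(open('scene0.pkl','rb'))
def cr(c,x0,y0,w,h):
    im=c['frame'][y0:y0+h,x0:x0+w,::-1]; im=cv2.convertScaleAbs(cv2.resize(im,(400,400*h//w),interpolation=cv2.INTER_CUBIC),alpha=1.6)
    for i in range(0,w,10): cv2.line(im,(int(i*400/w),0),(int(i*400/w),4),(0,0,255),1); cv2.putText(im,str(x0+i),(int(i*400/w),14),0,.3,(0,0,255))
    for i in range(0,h,10): cv2.putText(im,str(y0+i),(0,int(i*400/w)+4),0,.3,(0,0,255))
    return im
cv2.imwrite('pics/m2.png',np.hstack([cr(T,370,150,80,80),cr(S,112,182,84,84)]))
# board
hsv=cv2.cvtColor(T['frame'],cv2.COLOR_RGB2HSV)
m=cv2.inRange(hsv,(45,80,40),(85,255,255)); m[:, :285]=0; m[:175]=0;m[235:]=0;m[:,335:]=0
m=cv2.morphologyEx(m,cv2.MORPH_CLOSE,np.ones((9,9)))
k=max(cv2.findContours(m,0,2)[0],key=cv2.contourArea); b=cv2.boxPoints(cv2.minAreaRect(k)); print('box',b.tolist())
P=np.array([onz(T,u,v,.015) for u,v in b]); print(P.round(4).tolist(),P.mean(0), [np.linalg.norm(P[i]-P[i-1]) for i in range(4)])
for i in range(2): d=P[i+1]-P[i]; print(np.degrees(np.arctan2(d[1],d[0])))
# rails
g=cv2.cvtColor(T['frame'],cv2.COLOR_RGB2GRAY); print(g[168:220,178:203])
# lens
print('lens',onz(T,373/1.42,160/1.42,.224),'tin',onz(T,328/1.42,302/1.42,.035), 'keys',onz(T,497/1.42,185/1.42,.03),'reel',onz(T,413/1.42,198/1.42,.03))
```

```text
box [[296.15093994140625, 193.52828979492188], [315.1697998046875, 188.09432983398438], [323.73583984375, 218.07546997070312], [304.71697998046875, 223.50942993164062]]
[[0.5393, -0.0287, 0.015], [0.555, -0.0887, 0.015], [0.4604, -0.1129, 0.015], [0.4448, -0.0531, 0.015]] [ 0.49984056 -0.07084095  0.015     ] [np.float64(0.09757724018609557), np.float64(0.06205956228105081), np.float64(0.09764193866902054), np.float64(0.061855842807268475)]
-75.34244237559777
-165.63771585220607
[[138 138 138 ...  94  93  92]
 [138 139 140 ...  93  93  94]
 [137 141 133 ...  95  93  92]
 ...
 [ 56  52  58 ...  59  58  57]
 [ 50  49  47 ...  58  58  56]
 [108 109  95 ...  56  56  53]]
lens [0.7441518  0.06441076 0.224     ] tin [0.48311513 0.17442813 0.035     ] keys [ 0.73220446 -0.20118059  0.03      ] reel [ 0.70759943 -0.0157709   0.03      ]
```

View pics/m2.png

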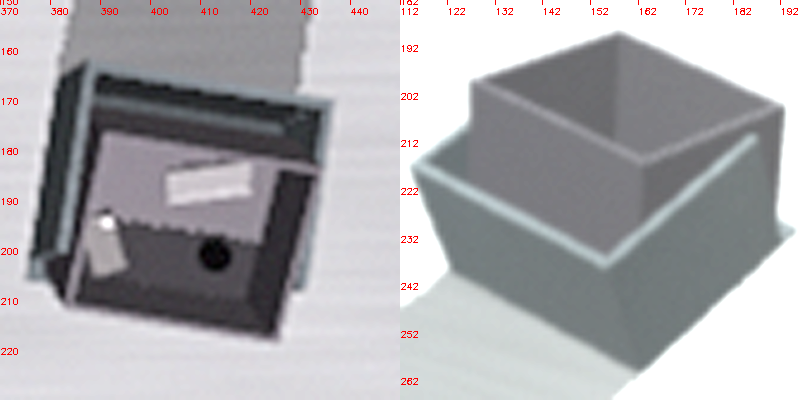

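Board confirmed (green with terminal block at far end, crop 1 top). m2 shows bin tray rim corners: top view (388,170),(433.6,184),(425.6,217.6),(383.6,210.4); scene (163,215.6),(127,199.4),(157.8,189),(192.4,204).

Run:
```python
import pickle; from h import *
T=pickle.load(open('top0.pkl','rb'));S=pickle.load(open('scene0.pkl','rb'))
a=[(388,170),(433.6,184),(425.6,217.6),(383.6,210.4)];b=[(163,215.6),(127.1,199.4),(157.8,189),(192.4,204)]
Q=[]
for p,q in zip(a,b): r=tri(T,p,S,q); Q.append(r[0]); print(r[0].round(3),r[1].round(4))
Q=np.array(Q);print('mouth',Q.mean(0)); d=Q[0]-Q[1]; print('yaw y-axis',np.degrees(np.arctan2(d[1],d[0])))
g=cv2.cvtColor(T['frame'],cv2.COLOR_RGB2GRAY).astype(int)
np.set_printoptions(linewidth=250,threshold=99999)
print('cols',np.arange(174,204))
for v in range(168,222): print(v,g[v,174:204])
```

```text
[ 0.589 -0.287  0.137] 0.0079
[ 0.549 -0.427  0.112] 0.0034
[ 0.452 -0.409  0.076] 0.0066
[ 0.476 -0.283  0.08 ] 0.0077
mouth [ 0.51646119 -0.35127788  0.10120521]
yaw y-axis 74.01843736064536
cols [174 175 176 177 178 179 180 181 182 183 184 185 186 187 188 189 190 191 192 193 194 195 196 197 198 199 200 201 202 203]
168 [138 137 137 138 138 138 138 137 137 140 138 139 138 140 120  89  94  94  93  93  92  94  93  95  92  92  94  93  92  94]
169 [139 137 138 139 138 139 140 141 144 131 132 142 141 143 123  89  95  95  93  93  93  94  94  94  95  93  93  93  94  94]
170 [136 136 136 137 137 141 133 124 126 108 109 125 126 126 111  93  95  94  95  95  95  94  94  94  95  93  95  93  92  92]
171 [135 135 135 135 138 130  99  71  77  82  80  86  93  93  96  96  96  96  96  96  96  99  95  96  96  95  94  95  94  96]
172 [135 135 135 136 141 116  57  58  85  89  78  79  81  79  79  79  75  77  81  85  89  89  94  99  97  99  98  97  96  97]
173 [136 136 137 137 144 112  47  67 126 147 120  70  44  37  33  44  88 112  98  68  61  58  68  78  80  79  80  80  83  84]
174 [138 139 137 140 145
[... 5323 characters left out ...]
5  53  50  45  38  34  49  59  59  56  55  58  57  58  58  58  57  40]
217 [123  79  50  53  56  52  58  62  63  64  64  64  65  67  68  69  59  50  51  57  59  57  58  57  58  59  59  58  57  56]
218 [121  78  58  55  50  49  47  52  52  53  54  54  55  56  60  60  57  57  59  54  57  58  57  57  57  57  58  58  56  67]
219 [132 118 111 110 108 109  95  83  89  82  73  67  60  60  55  48  51  49  50  50  53  53  54  53  54  55  56  56  53  63]
220 [134 137 139 140 140 143 135 126 130 127 120 118 114 115 114 111 113 100  86  92  85  74  70  60  64  57  51  53  47  71]
221 [135 136 136 136 136 137 138 138 140 141 142 142 144 144 144 146 146 139 129 134 129 122 119 116 115 115 112 113  96 109]
```

Run:
```python
import pickle; from h import *
T=pickle.load(open('top0.pkl','rb'))
s20,c20=np.sin(np.radians(20)),np.cos(np.radians(20))
st=onz(T,186.05,213.9,.055)
A=onz(T,186.1,208,.061);B=onz(T,186.76,184,.087)
for _ in range(3):
    A=onz(T,186.1,208,.055+np.linalg.norm((A-st)[:2])*s20/c20);B=onz(T,186.76,184,.055+np.linalg.norm((B-st)[:2])*s20/c20)
d=B-A; yaw=np.degrees(np.arctan2(d[1],d[0])); print('stop',st,A,B,'yaw',yaw)
u=d[:2]/np.linalg.norm(d[:2]); l=(A[:2]-st[:2])@u; stc=A[:2]-u*l; print('stop on line',stc)
E_=onz(T,187.1,173,.0995); print('top end s',((E_[:2]-stc)@u)/c20)
# base yaw check
p=[onz(T,x,y,.008) for x,y in [(179.3,172),(177.5,190),(174.9,213)]]; q=p[0]-p[2]; print('base yaw',np.degrees(np.arctan2(q[1],q[0])))
# offcut: bar ends
for z in (.095,.1): print('off ends',onz(T,175.5,194.7,z)[:2],onz(T,198.1,195.8,z)[:2])
O=(onz(T,175.5,194.7,.097)+onz(T,198.1,195.8,.097))/2; print('off',O,'s',((O[:2]-stc)@u)/c20,'lat',np.cross(u,O[:2]-stc))
Q=[onz(T,388,170,.117),onz(T,433.6,184,.117),onz(T,425.6,217.6,.08),onz(T,383.6,210.4,.08)];Q=np.array(Q);print(Q,Q.mean(0))
for a,b in((0,1),(3,2)): d=Q[a]-Q[b]; print(np.degrees(np.arctan2(d[1],d[0])),np.linalg.norm(d))
```

```text
stop [0.48171498 0.30895325 0.055     ] [0.49931664 0.30729095 0.06143499] [0.56949078 0.29929284 0.08714069] yaw -6.502234146414279
stop on line [0.48175367 0.30929269]
top end s 0.12755748413684104
base yaw -6.790673837216759
off ends [0.53763774 0.33146359] [0.53283125 0.2646559 ]
off ends [0.53722188 0.33035698] [0.53243284 0.26379185]
off [0.53507164 0.29766561 0.097     ] s 0.05777599181081827 lat -0.0055144504853150995
[[ 0.59385957 -0.29484952  0.117     ]
 [ 0.54974726 -0.42647654  0.117     ]
 [ 0.45308696 -0.41091265  0.08      ]
 [ 0.47749872 -0.28621995  0.08      ]] [ 0.51854813 -0.35461467  0.0985    ]
71.47239834300159 0.138822070751341
78.92299822719693 0.1270598443140449<stdin>:15: DeprecationWarning: Arrays of 2-dimensional vectors are deprecated. Use arrays of 3-dimensional vectors instead. (deprecated in NumPy 2.0)
```

Request:
servo_tool(
  deltas=[1, 0.04, -0.052, -0.005, 3.4, 1, 0.04, -0.052, -0.005, 3.4, 1, 0.04, -0.052, -0.005, 3.4, 1, 0.04, -0.052, -0.005, 3.4, 1, 0.04, -0.052, -0.005, 3.4, 1, 0.042, -0.05, -0.005, 3.4, 1, 0, 0, -0.03, 0, 1, 0, 0, 0, 0],
  force=15,
)

```text
time: 1.15
position: [0.5217, 0.312, 0.1807]
ee_rot: [-179.8, -0.3, 174.6]
force: [0.3, 0.9, 1.1]
finger_gap: 1.0
finger_force: 0.0
```

Request:
servo_tool(
  deltas=[1, 0, 0, 0, 0, 1, 0, 0, 0, 0],
)

```text
time: 1.4
position: [0.5228, 0.315, 0.1842]
ee_rot: [179.9, 0.1, 174.8]
force: [0.7, 0.1, 0.1]
finger_gap: 0.998
finger_force: 0.0
```

Request:
servo_tool(
  deltas=[1, 0.006, -0.009, 0, 0, 1, 0.006, -0.0085, -0.01, 0, 1, 0, 0, -0.02, 0, 1, 0, 0, -0.022, 0, 1, 0, 0, 0, 0, 1, 0, 0, 0, 0],
)

```text
time: 2.15
position: [0.5355, 0.2957, 0.1315]
ee_rot: [180.0, 0.0, 174.7]
force: [-0.3, -0.5, 1.0]
finger_gap: 1.002
finger_force: 0.0
```

Run:
```python
from h import *
c=cap('top'); d=cap('scene'); print(robot.sense()['position'])
def cr(c,x0,y0,w,h): return cv2.resize(c['frame'][y0:y0+h,x0:x0+w,::-1],(400,400*h//w),interpolation=cv2.INTER_CUBIC)
cv2.imwrite('pics/a.png',np.hstack([cr(c,150,150,90,90),cr(d,350,230,110,110)]))
```

```text
[0.53563842 0.29613104 0.13205298]
```

View pics/a.png

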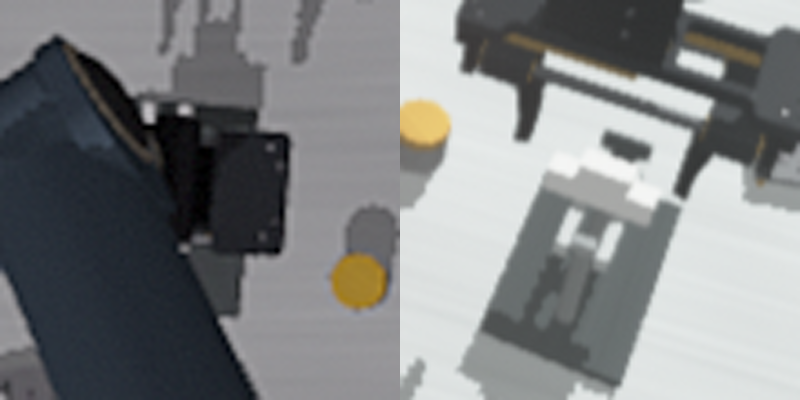

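Crops show the fingers ((525,140),(680,195) in the scene crop) straddling the white offcut (605,185). Descend and grip.

Request:
servo_tool(
  deltas=[1, 0, 0.001, -0.02, 0, 1, 0, 0, -0.02, 0, 1, 0, 0, -0.01, 0, 1, 0, 0, 0, 0, -1, 0, 0, 0, 0, -1, 0, 0, 0, 0, -1, 0, 0, 0, 0, -1, 0, 0, 0, 0],
)

```text
time: 3.25
position: [0.5352, 0.2973, 0.0816]
ee_rot: [180.0, 0.0, 174.7]
force: [-0.4, -1.1, 3.3]
finger_gap: 0.756
finger_force: 15.0
```

Request:
servo_tool(
  deltas=[-1, 0, 0, 0, 0, -1, 0, 0, 0, 0],
)

```text
time: 3.5
position: [0.5352, 0.2973, 0.0816]
ee_rot: [180.0, 0.0, 174.7]
force: [-1.3, -0.3, 5.4]
finger_gap: 0.759
finger_force: 15.0
```

Request:
servo_tool(
  deltas=[-1, 0, 0, 0.03, 0, -1, 0, 0, 0.04, 0, -1, 0, -0.02, 0.03, 0, -1, 0, -0.045, 0, 0, -1, 0, -0.045, 0, 0, -1, 0, -0.045, 0, 0, -1, 0, -0.045, 0, 0, -1, 0, -0.045, 0, 0],
)

```text
time: 4.5
position: [0.5343, 0.0502, 0.1805]
ee_rot: [-180.0, -0.1, 174.7]
force: [0.3, -0.4, -1.0]
finger_gap: 0.755
finger_force: 15.0
```

Request:
servo_tool(
  deltas=[-1, 0, -0.045, 0, 0, -1, 0, -0.045, 0, -2, -1, 0, -0.045, 0, -2, -1, 0, -0.045, 0, -2, -1, 0, -0.045, 0, -2, -1, -0.005, -0.045, 0, -2, -1, -0.005, -0.045, 0, 0, -1, 0, 0, 0, 0],
)

```text
time: 5.5
position: [0.5228, -0.2679, 0.1804]
ee_rot: [-179.8, -0.1, 164.2]
force: [1.3, 0.5, -0.1]
finger_gap: 0.757
finger_force: 15.0
```

Request:
servo_tool(
  deltas=[-1, -0.003, -0.043, 0, 0, -1, -0.004, -0.042, 0, 0, -1, 0, 0, 0, 0, -1, 0, 0, -0.03, 0, -1, 0, 0, -0.03, 0, -1, 0, 0, -0.02, 0, -1, 0, 0, 0, 0],
)

```text
time: 6.38
position: [0.5172, -0.3453, 0.099]
ee_rot: [179.9, -0.3, 164.8]
force: [0.9, -0.1, 0.3]
finger_gap: 0.758
finger_force: 15.0
```

Run:
```python
from h import *
c=cap('top'); d=cap('scene'); print(robot.sense()['position'],robot.sense()['force'])
def cr(c,x0,y0,w,h): return cv2.resize(c['frame'][y0:y0+h,x0:x0+w,::-1],(400,400*h//w),interpolation=cv2.INTER_CUBIC)
cv2.imwrite('pics/b.png',np.hstack([cr(c,360,150,90,90),cr(d,90,160,110,110)]))
```

```text
[ 0.5185102  -0.34706618  0.10136436] [ 0.0447146  -0.17966724 -0.45285056]
```

View pics/b.png

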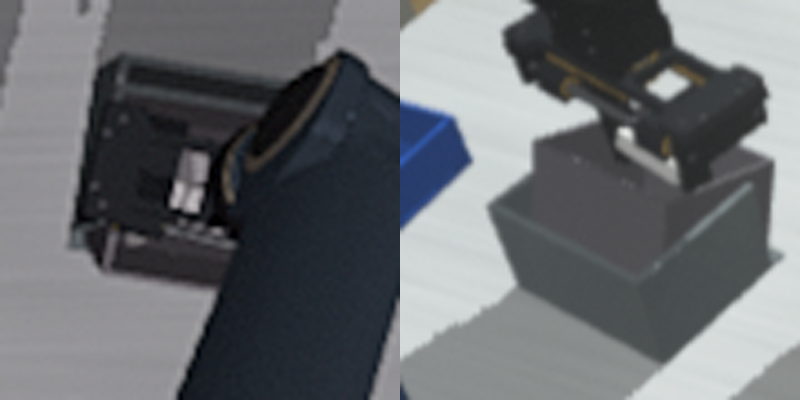

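Offcut held over the mouth at top crop (187,183), near the +y side; shift slightly to -y, lower and release with a partial opening.

Request:
servo_tool(
  deltas=[-1, -0.002, -0.01, 0, 0, -1, 0, 0, 0, 0, -1, 0, 0, -0.015, 0, -1, 0, 0, 0, 0, 0.72, 0, 0, 0, 0, 0.72, 0, 0, 0, 0, 0.72, 0, 0, 0, 0, 0.72, 0, 0, 0, 0],
)

```text
time: 7.48
position: [0.516, -0.3581, 0.0863]
ee_rot: [-180.0, 0.0, 164.7]
force: [-0.3, 0.3, 0.1]
finger_gap: 0.855
finger_force: 0.0
```

Request:
servo_tool(
  deltas=[0.72, 0, 0, 0.03, 0, 0.72, 0, 0, 0.04, 0, 0.72, 0, 0.03, 0.04, 0, 1, 0, 0.045, 0, 0, 1, 0, 0.045, 0, 3, 1, 0, 0.045, 0, 3, 1, 0, 0.045, 0, 3, 1, 0, 0.03, 0, 3],
)

```text
time: 8.48
position: [0.5159, -0.1157, 0.1963]
ee_rot: [180.0, 0.0, 176.9]
force: [-0.5, 0.2, -0.0]
finger_gap: 1.001
finger_force: 0.0
```

Run:
```python
from h import *
c=cap('top'); d=cap('scene'); print(robot.sense()['position'],robot.sense()['ee_rot'],robot.sense()['force'])
def cr(c,x0,y0,w,h): return cv2.resize(c['frame'][y0:y0+h,x0:x0+w,::-1],(400,400*h//w),interpolation=cv2.INTER_CUBIC)
cv2.imwrite('pics/c.png',np.hstack([cr(c,360,150,90,90),cr(d,230,190,110,110)]))
```

```text
[ 0.51623633 -0.11424599  0.19616445] [1.79906337e+02 7.45367533e-03 1.77072184e+02] [0.52913273 0.37053261 0.22047258]
```

View pics/c.png

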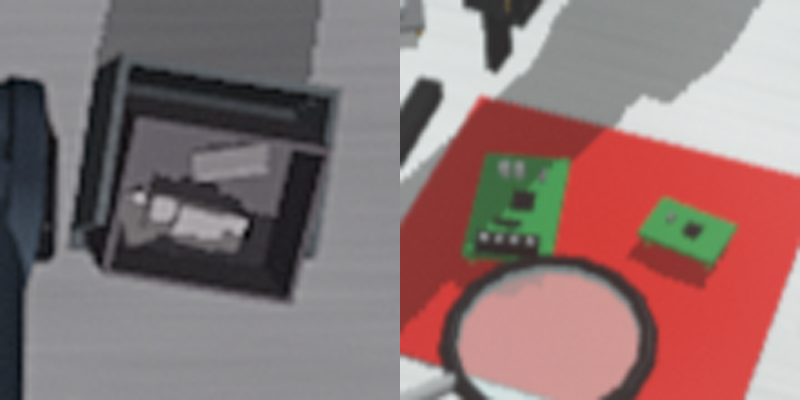

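Offcut lies in the tray (crop (200,222)). Now the board.

Request:
servo_tool(
  deltas=[1, -0.008, 0.022, -0.02, 6, 1, -0.008, 0.021, -0.03, 6, 1, 0, 0, -0.04, 5.5, 1, 0, 0, -0.04, 0, 1, 0, 0, 0, 0, 1, 0, 0, 0, 0],
  force=8,
)

```text
time: 9.32
position: [0.5009, -0.0761, 0.0671]
ee_rot: [-179.9, 0.1, -165.9]
force: [0.5, -0.4, 0.7]
finger_gap: 1.0
finger_force: 0.0
```

Run:
```python
from h import *
c=cap('top'); d=cap('scene'); print(robot.sense()['position'],robot.sense()['ee_rot'])
def cr(c,x0,y0,w,h): return cv2.resize(c['frame'][y0:y0+h,x0:x0+w,::-1],(400,400*h//w),interpolation=cv2.INTER_CUBIC)
cv2.imwrite('pics/d.png',np.hstack([cr(c,265,160,90,90),cr(d,230,190,80,80)]))
```

```text
[ 0.50131367 -0.07565259  0.06774679] [-179.92634563    0.18073414 -165.86120578]
```

View pics/d.png

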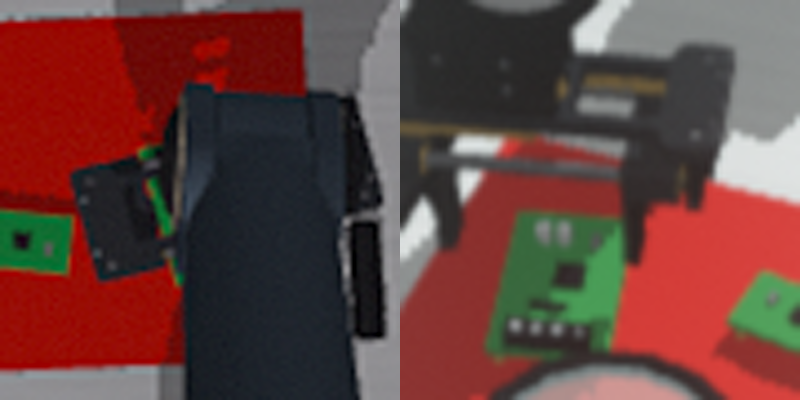

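The fingers straddle the green board (scene crop (541,252) mid-tips above board (562,285)). Descend and grip.

Request:
servo_tool(
  deltas=[1, -0.001, 0.0045, -0.015, 0, 1, 0, 0, -0.02, 0, 1, 0, 0, -0.01, 0, 1, 0, 0, 0, 0, -1, 0, 0, 0, 0, -1, 0, 0, 0, 0, -1, 0, 0, 0, 0, -1, 0, 0, 0, 0],
)

```text
time: 10.42
position: [0.5003, -0.07, 0.0224]
ee_rot: [-180.0, 0.2, -165.8]
force: [-1.3, 0.7, 10.1]
finger_gap: 0.734
finger_force: 10.5
```

Request:
servo_tool(
  deltas=[-1, 0, 0, 0, 0, -1, 0, 0, 0, 0],
)

```text
time: 10.68
position: [0.5003, -0.07, 0.0224]
ee_rot: [-180.0, 0.2, -165.8]
force: [0.0, 0.5, 11.2]
finger_gap: 0.735
finger_force: 10.5
```

Request:
servo_tool(
  deltas=[-1, 0, 0, 0.01, 0, -1, 0, 0, 0.02, 0, -1, 0, 0, 0.035, 0, -1, 0, 0, 0.04, 0, -1, 0, 0.02, 0.035, -4, -1, 0, 0.04, 0, -4, -1, 0, 0.04, 0, -4, -1, 0, 0.04, 0, -4],
)

```text
time: 11.68
position: [0.4985, 0.0706, 0.1613]
ee_rot: [180.0, 0.0, 178.0]
force: [0.2, 0.2, -1.0]
finger_gap: 0.733
finger_force: 8.0
```

Request:
servo_tool(
  deltas=[-1, 0.008, 0.04, 0, -4, -1, 0.008, 0.04, 0, 0, -1, 0.008, 0.04, 0, 0, -1, 0.009, 0.04, 0, 0, -1, 0.009, 0.03, 0, 0, -1, 0, 0.02, 0, 0, -1, 0, 0, 0, 0],
)

```text
time: 12.55
position: [0.5399, 0.2808, 0.1608]
ee_rot: [-180.0, -0.1, 174.3]
force: [-0.5, -0.0, -0.9]
finger_gap: 0.728
finger_force: 8.0
```

Request:
servo_tool(
  deltas=[-1, 0.0026, 0.012, 0, -0.9, -1, 0, 0.009, -0.02, 0, -1, 0, 0, -0.02, 0, -1, 0, 0, 0, 0, -1, 0, 0, 0, 0],
  force=6,
)

```text
time: 13.18
position: [0.5437, 0.3003, 0.121]
ee_rot: [-180.0, -0.0, 173.3]
force: [-0.5, 0.3, -0.5]
finger_gap: 0.736
finger_force: 6.0
```

Run:
```python
from h import *
import pickle
c=cap('top'); d=cap('scene'); print(robot.sense()['position'],robot.sense()['ee_rot'])
pickle.dump((c,d),open('e.pkl','wb'))
def cr(c,x0,y0,w,h): return cv2.resize(c['frame'][y0:y0+h,x0:x0+w,::-1],(400,400*h//w),interpolation=cv2.INTER_CUBIC)
cv2.imwrite('pics/e.png',np.hstack([cr(c,150,145,80,80),cr(d,360,230,80,80)]))
```

```text
[0.54402219 0.30055828 0.12172175] [1.79950327e+02 5.89684916e-02 1.73260697e+02]
```

View pics/e.png

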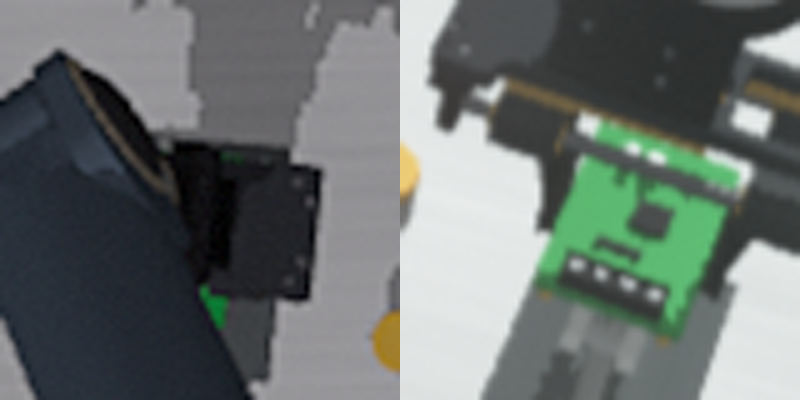

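The board (scene crop corners (537,280)–(682,330)) sits over the rails (rails (570–640,340)), terminal block uphill. Lower onto rails.

Request:
servo_tool(
  deltas=[-1, -0.001, 0.0015, -0.006, 0, -1, 0, 0, -0.005, 0, -1, 0, 0, -0.004, 0, -1, 0, 0, -0.004, 0, -1, 0, 0, -0.003, 0, -1, 0, 0, 0, 0],
)

```text
time: 14.02
position: [0.5425, 0.302, 0.0989]
ee_rot: [-180.0, -0.0, 173.3]
force: [0.1, 0.1, -1.6]
finger_gap: 0.737
finger_force: 6.0
```

Request:
servo_tool(
  deltas=[-1, 0, 0, -0.003, 0, -1, 0, 0, -0.003, 0, -1, 0, 0, 0, 0],
)

```text
time: 14.4
position: [0.5424, 0.302, 0.0928]
ee_rot: [-180.0, -0.0, 173.3]
force: [-0.6, 0.5, -0.2]
finger_gap: 0.731
finger_force: 6.0
```

Request:
servo_tool(
  deltas=[-1, 0, 0, -0.002, 0, -1, 0, 0, -0.001, 0, -1, 0, 0, 0, 0],
)

```text
time: 14.78
position: [0.5425, 0.302, 0.09]
ee_rot: [180.0, -0.0, 173.3]
force: [-0.4, 0.3, 1.0]
finger_gap: 0.737
finger_force: 6.0
```

Run:
```python
from h import *
c=cap('top'); d=cap('scene'); s=robot.sense(); print(s['position'],s['force'],s['ft_torque'])
def cr(c,x0,y0,w,h): return cv2.resize(c['frame'][y0:y0+h,x0:x0+w,::-1],(400,400*h//w),interpolation=cv2.INTER_CUBIC)
cv2.imwrite('pics/f.png',np.hstack([cr(c,150,145,80,80),cr(d,360,230,80,80)]))
```

```text
[0.54248237 0.30200209 0.09004108] [ 0.20525489 -0.30148996  0.12905952] [ 0.01738557 -0.03843044  0.00350244]
```

View pics/f.png

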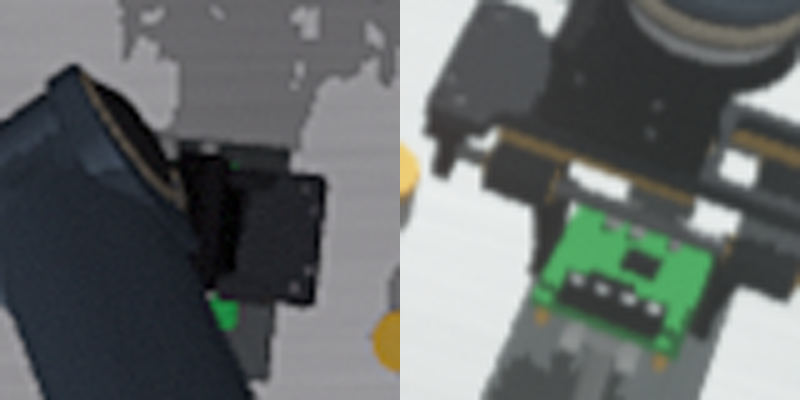

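The board has pitched up onto the slope (scene crop, terminal end (610,315)). Press slightly, then slide down the slope.

Request:
servo_tool(
  deltas=[-1, 0, 0, -0.001, 0, -1, 0, 0, -0.001, 0, -1, 0, 0, 0, 0],
)

```text
time: 15.25
position: [0.5426, 0.302, 0.0886]
ee_rot: [180.0, 0.0, 173.3]
force: [-1.4, -0.3, 5.1]
finger_gap: 0.733
finger_force: 6.0
```

Request:
servo_tool(
  deltas=[-1, -0.002, 0.0002, -0.0007, 0, -1, -0.002, 0.0002, -0.0007, 0, -1, -0.002, 0.0002, -0.0007, 0, -1, -0.002, 0.0002, -0.0007, 0, -1, 0, 0, 0, 0],
)

```text
time: 15.88
position: [0.5348, 0.3033, 0.0857]
ee_rot: [179.9, 0.0, 173.3]
force: [0.5, -0.0, 5.3]
finger_gap: 0.733
finger_force: 6.0
```

Request:
servo_tool(
  deltas=[-1, -0.002, 0.0002, -0.0007, 0, -1, -0.002, 0.0002, -0.0007, 0, -1, 0, 0, 0, 0],
)

```text
time: 16.25
position: [0.5307, 0.3036, 0.0842]
ee_rot: [179.9, 0.0, 173.3]
force: [0.4, 0.2, 5.5]
finger_gap: 0.733
finger_force: 6.0
```

Request:
servo_tool(
  deltas=[-1, -0.001, 0.0001, -0.0003, 0, -1, -0.001, 0.0001, -0.0003, 0, -1, 0, 0, 0, 0],
)

```text
time: 16.62
position: [0.5287, 0.3037, 0.0835]
ee_rot: [180.0, 0.0, 173.3]
force: [1.1, 1.3, 4.6]
finger_gap: 0.732
finger_force: 6.0
```

Request:
servo_tool(
  deltas=[-1, -0.001, 0.0001, -0.0003, 0, -1, -0.001, 0.0001, -0.0003, 0, -1, 0, 0, 0, 0],
)

```text
time: 17.0
position: [0.5264, 0.3037, 0.0826]
ee_rot: [180.0, -0.0, 173.3]
force: [0.1, -0.6, 5.4]
finger_gap: 0.738
finger_force: 6.0
```

Request:
servo_tool(
  deltas=[-1, -0.001, 0.0001, -0.0003, 0, -1, -0.001, 0.0001, -0.0003, 0, -1, 0, 0, 0, 0],
)

```text
time: 17.38
position: [0.5251, 0.3037, 0.0822]
ee_rot: [180.0, 0.1, 173.3]
force: [3.4, -0.2, 3.2]
finger_gap: 0.731
finger_force: 6.0
```

Request:
servo_tool(
  deltas=[-1, -0.001, 0.0001, -0.0003, 0, -1, -0.001, 0.0001, -0.0003, 0, -1, 0, 0, 0, 0],
)

```text
time: 17.75
position: [0.5249, 0.3038, 0.0822]
ee_rot: [179.9, 0.3, 173.2]
force: [6.3, -0.1, 4.4]
finger_gap: 0.734
finger_force: 6.0
```

Request:
servo_tool(
  deltas=[-0.3, 0, 0, 0, 0, 0.6, 0, 0, 0, 0, 0.8, 0, 0, 0, 0, 0.9, 0, 0, 0, 0, 0.9, 0, 0, 0, 0],
)

```text
time: 18.38
position: [0.5219, 0.3039, 0.0811]
ee_rot: [-180.0, -0.1, 173.3]
force: [-0.1, 0.0, 0.5]
finger_gap: 0.941
finger_force: 0.0
```

Request:
servo_tool(
  deltas=[0.9, 0, 0, 0.02, 0, 0.9, 0, 0, 0.03, 0, 0.9, 0, 0, 0.04, 0, 0.9, 0, 0.04, 0.02, 0, 0.9, -0.02, 0.045, 0, 0, 0.9, -0.03, 0.045, 0, 0, 0.9, -0.03, 0.045, 0, 0, 0.9, -0.03, 0.045, 0, 0],
)

```text
time: 19.38
position: [0.4113, 0.5251, 0.1913]
ee_rot: [-180.0, -0.0, 173.3]
force: [-0.2, 0.5, 0.2]
finger_gap: 0.949
finger_force: 0.0
```

Request:
servo_tool(
  deltas=[0.9, -0.04, 0.045, 0, 0, 0.9, -0.04, 0.045, 0, 0, 0.9, -0.03, 0.03, 0, 0, 0.9, 0, 0, 0, 0],
)

```text
time: 19.88
position: [0.2966, 0.6471, 0.1909]
ee_rot: [180.0, -0.2, 173.8]
force: [0.6, -0.4, -0.2]
finger_gap: 0.947
finger_force: 0.0
```

Run:
```python
from h import *
import pickle
c=cap('top'); d=cap('scene'); pickle.dump((c,d),open('g.pkl','wb')); print(robot.sense()['position'])
def cr(c,x0,y0,w,h): return cv2.resize(c['frame'][y0:y0+h,x0:x0+w,::-1],(400,400*h//w),interpolation=cv2.INTER_CUBIC)
cv2.imwrite('pics/g.png',np.hstack([cr(c,160,160,65,65),cr(d,360,240,80,80)]))
```

```text
[0.30236114 0.6436977  0.19098031]
```

View pics/g.png

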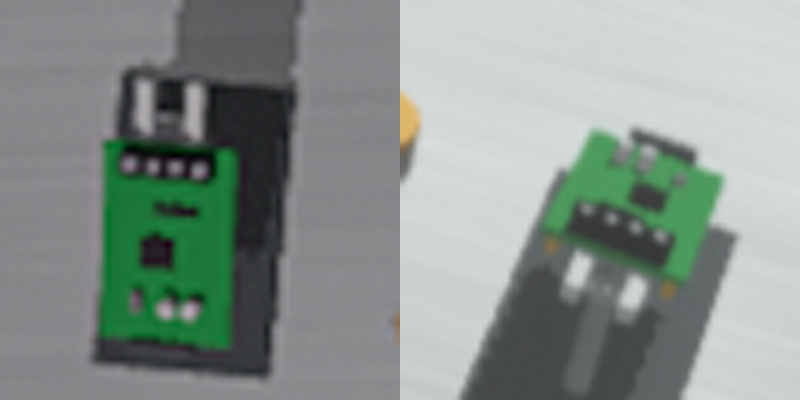

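Top crop shows the board on the rails, terminal block uphill (165,165), plain end by the stop (165,342); scene crop shows the stop bar standing behind the board (663,145). Measure the fit.

Run:
```python
from h import *
import pickle
c,d=pickle.load(open('g.pkl','rb'))
hsv=cv2.cvtColor(c['frame'],cv2.COLOR_RGB2HSV)
m=cv2.inRange(hsv,(45,80,40),(85,255,255)); m[:,:170]=0;m[:,205:]=0;m[:175]=0;m[225:]=0
m=cv2.morphologyEx(m,cv2.MORPH_CLOSE,np.ones((9,9)))
k=max(cv2.findContours(m,0,2)[0],key=cv2.contourArea); b=cv2.boxPoints(cv2.minAreaRect(k)); print(b.tolist())
stc=np.array([.48175,.30929]); a=np.radians(-6.5);u=np.array([np.cos(a),np.sin(a)]);n=np.array([-u[1],u[0]])
for p in b:
    z=.06 if p[1]>200 else .094
    P=onz(c,*p,z)[:2]-stc; print(p,'s',P@u/np.cos(np.radians(20)),'lat',P@n)
np.set_printoptions(linewidth=250)
g=c['frame']
for v in range(208,222): print(v,[tuple(int(t) for t in g[v,x]) for x in (178,183,186,189,192,197)])
def pr(s,y,z): t=np.radians(20); xy=stc+u*(s*np.cos(t)-z*np.sin(t))+n*y; return np.r_[xy,.055+s*np.sin(t)+z*np.cos(t)]
for q in [(0,0,4),(0,0,9),(-6,0,9),(0,32,4),(0,-32,4),(100,32,4),(100,-32,4)]: print(q,proj(c,pr(*(np.array(q)/1e3))).round(1),proj(d,pr(*(np.array(q)/1e3))).round(1))
```

```text
[[175.65338134765625, 215.31886291503906], [177.04678344726562, 181.87693786621094], [198.55111694335938, 182.77296447753906], [197.15771484375, 216.2148895263672]]
[175.65338 215.31886] s -0.007667694896232881 lat 0.02956028850514937
[177.04678 181.87694] s 0.09729821481769946 lat 0.027894526976230467
[198.55112 182.77296] s 0.10059950689878856 lat -0.03587599314014115
[197.15771 216.21489] s -0.0042935473256997 lat -0.03554217775029707
208 [(26, 119, 58), (28, 95, 47), (55, 110, 68), (18, 90, 40), (15, 46, 22), (38, 98, 54)]
209 [(25, 118, 55), (34, 100, 52), (136, 132, 135), (77, 111, 88), (74, 83, 75), (39, 90, 53)]
210 [(29, 119, 58), (33, 114, 59), (169, 161, 167), (124, 140, 127), (89, 109, 93), (43, 82, 55)]
211 [(28, 118, 58), (25, 120, 58), (131, 143, 133), (110, 135, 114), (49, 113, 65), (44, 83, 54)]
212 [(27, 119, 57), (26, 119, 59), (37, 120, 64), (36, 120, 61), (20, 117, 52), (43, 83, 52)]
213 [(25, 123, 58), (29, 124, 61), (28, 122, 59), (23, 119, 56), (28, 120, 59), (43, 83, 55)]
214 [(38, 104, 59), (19, 102, 46), (23, 116, 54), (29, 126, 63), (29, 123, 61), (43, 83,
[... 240 characters left out ...]
, 70), (53, 48, 56), (57, 54, 62)]
218 [(47, 51, 54), (50, 55, 56), (52, 56, 59), (57, 59, 62), (55, 56, 60), (56, 58, 62)]
219 [(107, 107, 111), (81, 82, 85), (59, 62, 64), (47, 51, 53), (47, 50, 52), (50, 55, 56)]
220 [(140, 139, 143), (126, 125, 127), (113, 112, 116), (111, 111, 114), (87, 87, 90), (59, 61, 63)]
221 [(136, 135, 139), (141, 140, 143), (143, 142, 145), (145, 143, 147), (129, 128, 131), (115, 116, 119)]
(0, 0, 4) [185.6 214.3] [410.6 271.5]
(0, 0, 9) [185.3 214.8] [411.2 269.7]
(-6, 0, 9) [185.2 216.7] [411.7 268.6]
(0, 32, 4) [175.1 213.3] [424.1 276.4]
(0, -32, 4) [196.2 215.2] [397.3 266.6]
(100, 32, 4) [175.8 181.4] [416.3 297.6]
(100, -32, 4) [197.2 183.3] [387.3 286.4]
```

Run:
```python
from h import *
import pickle
c,d=pickle.load(open('g.pkl','rb')); g=c['frame'].astype(float); e=g[:,:,1]-(g[:,:,0]+g[:,:,2])/2
L=[];R=[]
for v in range(188,212):
    r=e[v]; l0=r[179:181].mean(); r0=r[193:196].mean()
    L.append((v,180.5-np.clip(r[171:181]/l0,0,1).sum())); R.append((v,192.5+np.clip(r[193:203]/r0,0,1).sum()))
L=np.array(L);R=np.array(R); pl=np.polyfit(L[:,0],L[:,1],1);pr=np.polyfit(R[:,0],R[:,1],1); print(pl,pr,L[::5,1],R[::5,1])
stc=np.array([.48175,.30929]); a=np.radians(-6.5);u=np.array([np.cos(a),np.sin(a)]);n=np.array([-u[1],u[0]])
for v,z in((214.5,.058),(182.5,.0925)):
    l,r=np.polyval(pl,v),np.polyval(pr,v); P=onz(c,(l+r)/2,v,z); print(v,l,r,'lat',(P[:2]-stc)@n, 's',(P[:2]-stc)@u/.94, 'w',np.linalg.norm(onz(c,l,v,z)-onz(c,r,v,z)))
print(robot.sense()['time'],robot.sense()['force'])
```

```text
[-2.63561901e-02  1.81500226e+02] [-3.96421769e-02  2.05318061e+02] [176.52702703 176.3557377  176.3361204  176.10526316 175.9964539 ] [197.51886792 197.74782609 197.41390728 197.22171946 197.10496614]
214.5 175.84682316054742 196.8148140117029 lat -0.0019771298698089265 s -0.0019010694517602276 w 0.06357041611829747
182.5 176.6902212438722 198.08336367217396 lat -0.0025167459929059904 s 0.09838470443854108 w 0.06350137436681944
19.975 [ 0.73019236 -0.55403582  0.11376787]
```

```bash
python3 -c "
from h import *
print(robot.hand_in())"
```

```text
the job is handed in; nothing more can be done
None
```

I put the offcut in the bin tray and laid the board on the two rails, terminal-block end uphill and plain end against the stop. In the last picture the board is about 2 mm off centre, within the limits. I handed the job in at about 20 s on the robot's clock; the hand-in gave no verdict.

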